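Reel in the lower tray, second tray turned and stacked on top

TASK

Two grey stack-and-nest trays stand nested in each other: lift the upper one out and set it down on the cork mat. Then slide the reel up off its spindle, lower it (do not drop it) into either compartment of the tray that stayed behind so that it stands flat on the floor with its neck up, and let go of it. Finally turn the tray from the mat end for end and lower it onto the other, its label holder now at the opposite end, so that it stands level on the rim lugs instead of nesting; leave the lower tray where it stands, do not drop the upper one, and do not disturb the other things on the table.

Things in the scene. Friction and masses are not known exactly. Their poses are not given: they have to be found in the camera images.
- tray_low: Lower tray of the nest, loose on the table: grey stack-and-nest tray, 224 x 120 mm over the rim, 200 x 96 mm at the foot, 60 mm high, walls 2.5 mm, 0.25 kg. Origin: centre of its underside; x along its length, z up. A fixed carrying bar across the middle parts it into two compartments.
- tray_top: Upper tray, same shape, nested at the start in tray_low the same way round, its underside 28 mm higher, about 2 mm of play; lift straight up 35 mm or more to clear. Turned half a turn over tray_low and centred, its foot stands on tray_low's lugs, underside 54 mm above tray_low's, about 6 mm of play each way inside the rim; not turned, it sinks to 28 mm.
- tray_top_bar (a point): Middle of the top of tray_top's carrying bar, at x = y = 0, z = 53 mm of the tray (tray_low has the same bar). Best place to grip: the bar runs along the tray's y, is 12 mm thick (along x) and stands from z = 28 to 53 mm, free for fingers on both sides over |y| < 45 mm; below it the floor and the long walls are slotted, 20 mm wide.
- tray_low_bay (a point): Middle of the floor of tray_low's +x compartment, at x = 56, y = 0, z = 3 mm (floor surface) of the tray; the other compartment lies alike at x = -56 mm. Free floor from x = 13 to 98 mm, 60 mm wide in y; 100 mm free between bar and end wall at the rim.
- tray_low_lug (a point): Top of one lug of tray_low, at x = 78, y = 45, z = 54 mm. Each tray has four lugs under the rim, 18 mm long, jutting in to |y| = 36 mm: far apart (x = +/-78 mm) on the +y side, close together (x = +/-36 mm) on the -y side. The foot has open channels straight below its own lugs, so the same way round trays nest.
- tray_low_label (a point): Middle of the label holder (small frame with a white card, 60 x 19 mm) on the outside of tray_low's +x end wall, at x = 108 mm, z = 45 mm of that tray.
- tray_top_label (a point): Middle of the same label holder on tray_top's +x end wall, at x = 108 mm, z = 45 mm of that tray.
- mat: A square cork mat, 180 x 180 x 3 mm, fixed flat on the table; origin at the centre of its underside. The table within 130 mm of its centre is clear, so a tray may stand on it at any yaw and overhang it.
- spindle: A fixed upright steel spindle; origin at the centre of the underside of its round base (84 mm wide, 12 mm thick). Post 11 mm thick, its tip 70 mm above the table.
- reel: Small brass-coloured wound reel, standing neck up on the spindle's base round the post, underside 12 mm above the table. Flanges 52 mm wide, wound body 24 mm high, on it a neck 26 mm wide, 18 mm high, to grip; 42 mm high in all, bore 18 mm, 0.08 kg. Origin: centre of its underside, z up. It must rise 60 mm to clear the post. Either compartment takes it under a stacked tray.
- date_stamp: Bystander: a small standing stamp with a brown knob, 24 x 42 x 64 mm; origin under its centre. Loose.
- label_roll: Bystander: a white roll of labels lying flat, 78 x 81 x 26 mm; origin under its middle. Loose.
- tape_1: Bystander: a roll of tape lying flat, 104 x 102 x 25 mm; origin under its centre. Loose.
There are look-alikes about, which are no part of the job. Several things have the shape of the reel; the one meant has the colours described above.

How it is judged:
On the way, in this order (a step that is already met when the one before it is completed fails the run):
1. the upper tray stands on the cork mat, its middle over the mat (horizontal distance between tray_top and mat below 0.07 m and height (world z) of tray_top below 0.012 m and angle between tray_top's own z axis and vertical below 0.06 rad and linear speed of tray_top below 0.03 m/s), for 0.2 s.
2. the reel, still held by the fingers, has been lowered into a compartment of the lower tray to within 15 mm of its floor ((x of reel in the frame of tray_low between 0.028 and 0.082 m or x of reel in the frame of tray_low between -0.082 and -0.028 m) and y of reel in the frame of tray_low between -0.03 and 0.03 m and angle between reel's own z axis and vertical below 0.15 rad and z of reel in the frame of tray_low below 0.018 m and contact force between the fingers and reel above 0.3 N), for 0.02 s.
3. the reel stands on the floor of the lower tray, neck up, let go ((x of reel in the frame of tray_low between 0.028 and 0.082 m or x of reel in the frame of tray_low between -0.082 and -0.028 m) and y of reel in the frame of tray_low between -0.03 and 0.03 m and angle between reel's own z axis and vertical below 0.15 rad and z of reel in the frame of tray_low below 0.008 m and contact force between the fingers and reel below 0.1 N and linear speed of reel below 0.03 m/s), for 0.2 s.
4. the upper tray, turned end for end and still held, has been lowered to within 8 mm of its seat on the lugs (x of tray_top in the frame of tray_low between -0.012 and 0.012 m and y of tray_top in the frame of tray_low between -0.012 and 0.012 m and x of tray_top_label in the frame of tray_low below -0.08 m and z of tray_top in the frame of tray_low between 0.048 and 0.062 m and contact force between the fingers and tray_top above 0.3 N), for 0.02 s.
At the end, for the whole second after the job is handed in: Upper tray on the lower one's lugs, turned end for end: 50 to 57.5 mm above it, centred within 12 mm, level within 0.05 rad, aligned within 0.12 rad. Reel flat (0.15 rad), neck up, on a compartment floor of the lower tray, which is flat on the table within 40 mm of its start. All at rest ((x of reel in the frame of tray_low between 0.028 and 0.082 m or x of reel in the frame of tray_low between -0.082 and -0.028 m) and y of reel in the frame of tray_low between -0.03 and 0.03 m and angle between reel's own z axis and vertical below 0.15 rad and z of reel in the frame of tray_low below 0.008 m and x of tray_top in the frame of tray_low between -0.012 and 0.012 m and y of tray_top in the frame of tray_low between -0.012 and 0.012 m and x of tray_top_label in the frame of tray_low below -0.08 m and z of tray_top in the frame of tray_low between 0.05 and 0.0575 m and angle between the x axis of tray_top and the x axis of tray_low, either way round below 0.12 rad and angle between tray_top's own z axis and vertical below 0.05 rad and angle between tray_low's own z axis and vertical below 0.04 rad and height (world z) of tray_low below 0.005 m and distance of tray_low from where it was at the start of the episode below 0.04 m and contact force between tray_top and tray_low above 0.3 N and linear speed of each of tray_top, reel below 0.02 m/s); the robot touches nothing.
It fails at once if the stamp is moved more than 25 mm (distance of date_stamp from where it was at the start of the episode above 0.025 m).
It fails at once if the label roll is moved more than 25 mm (distance of label_roll from where it was at the start of the episode above 0.025 m).
It fails at once if the tape roll is moved more than 25 mm (distance of tape_1 from where it was at the start of the episode above 0.025 m).
It fails at once if the lower tray is tipped (angle between tray_low's own z axis and vertical above 0.25 rad).
It also fails if it takes over 72 s, if anything falls off the work surface, if the arm or the gripper's body presses on something with over 40 N, if the wrist force passes 120 N, or if a joint passes its speed limit or range.

ROBOT

A 7-joint arm with a two-finger parallel gripper is mounted at the origin on a cart in front of the work surface, level with it; the furniture and walls round the work are solid. World frame = base frame: x ahead of the robot, y to its left, z up, the work surface at z = 0. Lengths are in m, angles in rad, forces in N, time in s.
With the tool pointing down it reaches from about 0.35 to 0.9 m from the base axis. Payload 8.1 kg.
Tool frame: the origin (TCP) lies between the finger pads; the fingertips stand ahead of it and the grasp point (between the pads) is the TCP (arm.nose_length is the z of the fingertips in the tool frame, in m); z points along the fingers, y is the line along which they close (so a half turn about z gives the same grasp; the last joint's range is limited). The gripper opens to 92 mm and grips with 3 to 60 N. Pads are 19 mm wide; open, the fingers measure 130 mm over their backs; the gripper's body (75 mm by 190 mm) begins 47 mm behind the grasp point.
Start: joints at [1.205, 0.434, 0.025, 1.573, -0.012, 1.134, -0.075], TCP at [0.162, -0.604, 0.217] pointing down, gripper open.
Joint ranges: [-2.62, 2.62], [-0.44, 2.09], [-1.27, 1.32], [0.08, 2.57], [-1.32, 4.46], [0.12, 2], [-2.74, 2.74]. Speed limits (rad/s): [2.22, 2.22, 3.01, 3.01, 3.14, 3.14, 3.14].

INTERFACE

Orientations are given as a rotation vector (axis times angle).
In Python, from cell import sensors, optics, arm gives the robot as it stands.
- The arm moves only by the tool arm_command, never from a script. Its argument "deltas" is one flat list of numbers, 7 for each row, row after row: the turn, a rotation vector about the world's x, y, z as a fraction of full scale, then the shift along the world's x, y, z as a fraction of full scale, then the finger opening in mm, from 0 to 91.8. In form: [wx, wy, wz, dx, dy, dz, fingers, wx, wy, wz, dx, dy, dz, fingers, ...]. A call has 1 to 20 rows; each row is the pose to reach, as a shift and turn from the pose commanded when the call began; what a row does not reach only later rows make up. Full scale, the value 1, is 1 m for a shift and 90 degrees for a turn. A row lasts 1/10 s, in which the tool goes at most 50 mm and 8.59 degrees, less where a joint would pass 70% of its speed; a pose out of reach is approached as far as the arm can. A call with a number of a shift or a turn outside -1 to 1 is refused whole. A call with a gripper value outside its range is refused whole. The fingers move at their own pace and stop on an object; "force" is the grip in N (left out, the last holds). Time passes only in rows, so rows that repeat a pose let the fingers close. It gives the time, the measured TCP pose, the force, the opening and the grip force at its end, in the units of the state.
- sensors.observe(): the state, without advancing time (a new reading comes with each control period).
- optics.get_image(name): name is "scene" or "top" or "wrist"; returns the picture (400x640x3 uint8, blue, green, red); there is no depth.
- optics.calibration(name): a dict with "camera_matrix" (3x3 intrinsics, pixels), "rvec" (rotation vector, rad) and "tvec" (3), from world to camera coordinates, as OpenCV has them. Camera axes: x right, y down, z forward; pixel columns grow to the right and rows downward; lengths in m; the calibration is good to about 2 mm. A picture is of the moment at which its call begins: read the wrist's pose just before it. calibration takes no time and is no camera call; for the wrist camera it gives the pose at the moment of the call.
- arm.sign_off(): hands the job in; it is judged then, once.
The state is a dict: "clock": time; "joints": joint angles; "dq": joint speeds; "joint_efforts": joint torques, N m; "position": TCP position; "ee_rot": TCP orientation; "force": force on the tool from outside, world axes, zero at the start; "ft_torque": the same for the moment, N m; "width": opening from 0.0 (shut) to 1.0 (fully open); "gripper_force": force on a finger pad.
Only numpy, scipy, OpenCV 4.12 (cv2) and the standard library are available. Lean on these libraries where they do the work, as an engineer would, in place of code of your own. Each camera call takes 0.05 s, during which the arm holds its last target. There are 200 camera calls.

## Working session

There is one attempt and no reset: what is moved stays moved. The work goes in short steps, Python scripts to look and compute and a tool call to move; the robot and the scene stay as the last step left them, time stands still between calls to the robot, and variables do not carry over. Pictures are saved under pics/ and viewed, at most 10 in all, crops included, and the job is handed in when it is done.

Besides the shell and the picture viewer there is one more tool, called after "Call:" as name(argument=value, ...) on one line, values as JSON. arm_command: Moves the arm, as the interface text tells. Its arguments: {"type":"object","properties":{"deltas":{"type":"array","items":{"type":"number"}},"force":{"type":"number"}},"required":["deltas"]}

```bash
mkdir -p pics && python3 - <<'E'
from cell import sensors, optics, arm
import cv2
print(sensors.observe(), arm.nose_length)
for n in ("top","scene"):
    cv2.imwrite(f"pics/{n}0.png",optics.get_image(n)); print(n,optics.calibration(n))
E
```

```text
{'clock': 0.0, 'joints': array([ 1.20537693,  0.43524397,  0.02495604,  1.57412126, -0.0115766 ,
        1.13399216, -0.07512103]), 'dq': array([ 6.40382384e-04,  1.72914431e-03, -8.37135049e-04, -4.79306551e-05,
       -1.51445626e-04,  2.24381290e-04, -1.44922845e-03]), 'joint_efforts': array([-1.94440017e-04, -6.67859387e+01,  9.85161178e-01, -3.14466977e+01,
       -6.04598341e-02,  4.30716283e-02,  1.51643935e-04]), 'position': array([ 0.16218124, -0.60303203,  0.21662242]), 'ee_rot': array([-3.11295626e+00, -4.11339500e-01,  5.82393124e-04]), 'force': array([-0.2017989 ,  0.01997799,  0.56880518]), 'ft_torque': array([-0.04910653, -0.0257928 , -0.01614174]), 'gripper_force': 0.0, 'width': 1.0001746177725728} 0.019
top {'camera_matrix': array([[452.90580887,   0.        , 317.07773393],
       [  0.        , 452.90580887, 202.28486868],
       [  0.        ,   0.        ,   1.        ]]), 'rvec': array([ 2.17450578, -2.11754926,  0.15971239]), 'tvec': array([0.00413923, 0.56151904, 1.27791164])}
scene {'camera_matrix': array([[365.93175091,   0.        , 319.99779191],
       [  0.        , 365.93175091, 197.89629835],
       [  0.        ,   0.        ,   1.        ]]), 'rvec': array([ 1.032928  , -2.16241937,  1.295073  ]), 'tvec': array([0.36448771, 0.27516739, 0.61246686])}
```

View pics/top0.png

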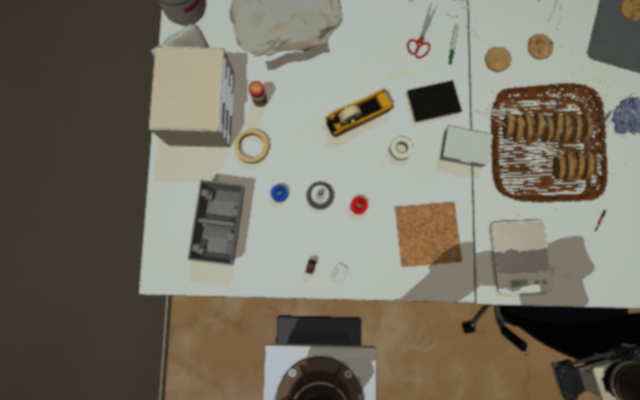

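View pics/scene0.png

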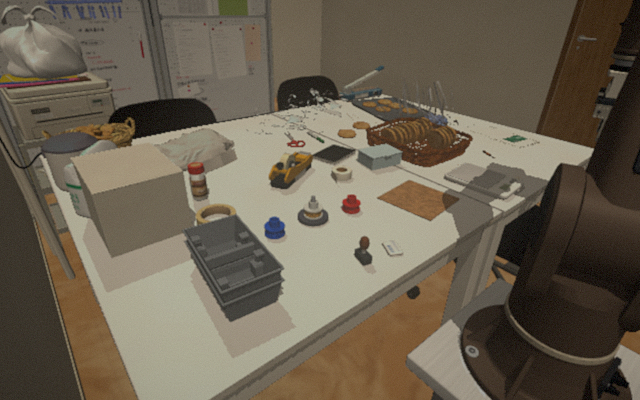

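The top view shows the tray nest at (217,222), the spindle and reel at (320,195), the mat at (429,234), the stamp at (312,265), the tape at (253,146) and the label roll at (401,148).

```bash
cat > h.py <<'E'
import numpy as np, cv2
from cell import sensors, optics, arm
def cam(c): return c["camera_matrix"], cv2.Rodrigues(c["rvec"])[0], np.asarray(c["tvec"]).reshape(3)
def unproj(c, uv, z):
    K,R,t=cam(c); d=R.T@np.linalg.inv(K)@np.array([uv[0],uv[1],1.]); o=-R.T@t
    return o+d*(z-o[2])/d[2]
def proj(c,P):
    return cv2.projectPoints(np.asarray(P,float).reshape(-1,3),c["rvec"],c["tvec"],c["camera_matrix"],None)[0].reshape(-1,2)
E
python3 - <<'E'
from h import *
c=optics.calibration("top")
for n,uv,z in [("tray",(217,222),.088),("tape",(253,146),.02),("stamp",(312,265),.03),("reel",(320,193),.054),("reelbase",(320,195),.01),("mat",(429,234),.003),("roll",(401,148),.026),("boxtop",(232,135),.15)]: print(n,unproj(c,uv,z).round(3))
mc=[(396,207),(458,202),(462,263),(401,267)]
print(np.mean([unproj(c,u,.003) for u in mc],0),[unproj(c,u,.003).round(3) for u in mc])
I=cv2.imread("pics/top0.png")
cv2.imwrite("pics/crop.png",cv2.resize(I[165:280,180:360],None,fx=4.4,fy=4.4,interpolation=cv2.INTER_CUBIC))
E
```

```text
tray [0.491 0.296 0.088]
tape [0.731 0.217 0.02 ]
stamp [0.38  0.029 0.03 ]
reel [0.587 0.011 0.054]
reelbase [0.588 0.011 0.01 ]
mat [ 0.481 -0.316  0.003]
roll [ 0.735 -0.228  0.026]
boxtop [0.724 0.256 0.15 ]
[ 0.47926066 -0.31651634  0.003     ] [array([ 0.559, -0.218,  0.003]), array([ 0.579, -0.404,  0.003]), array([ 0.398, -0.412,  0.003]), array([ 0.381, -0.232,  0.003])]
```

View pics/crop.png

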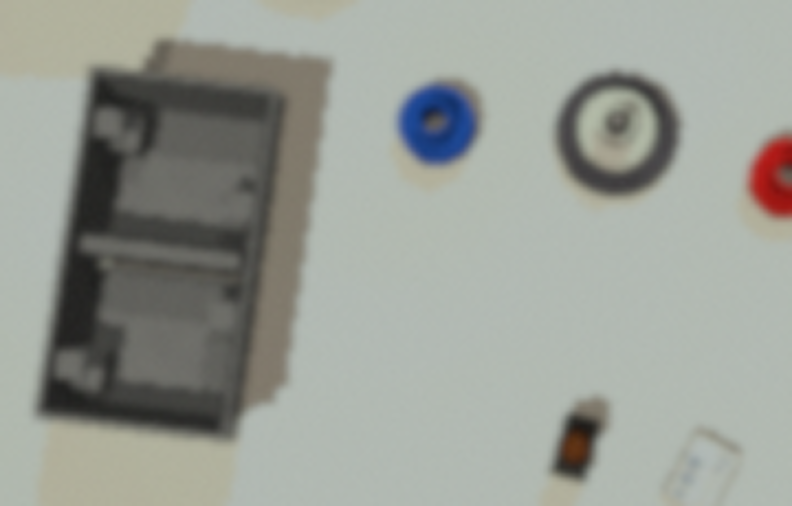

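The crop shows the tray rim corners at about (93,70), (285,95), (235,435) and (40,412). The far-apart lugs are on the image left, so tray +y is world +y and tray +x is world +x, which puts the label at the far end. The reel on the spindle is the pale brass one.

```bash
python3 - <<'E'
from h import *
c=optics.calibration("top")
q=np.array([(93,70),(285,95),(235,435),(40,412)])/4.4+[180,165]-.4
P=np.array([unproj(c,u,.088) for u in q]);print(P.round(4),P.mean(0))
a=(P[0]+P[1]-P[2]-P[3])/2;b=(P[0]+P[3]-P[1]-P[2])/2
print(np.linalg.norm(a),np.linalg.norm(b),np.degrees(np.arctan2(a[1],a[0])),np.degrees(np.arctan2(-b[0],b[1])))
u=np.array((617,120))/4.4+[180,165]-.4;print("reel",unproj(c,u,.054))
u=np.array((618,134))/4.4+[180,165]-.4;print("base",unproj(c,u,.012))
E
```

```text
[[0.6077 0.3493 0.088 ]
 [0.5947 0.2253 0.088 ]
 [0.378  0.2458 0.088 ]
 [0.3891 0.3685 0.088 ]] [0.49235251 0.29720791 0.088     ]
0.21853272069872523 0.12392959334424232 -5.218728764582061 -5.56166708931208
reel [0.58998356 0.01188411 0.054     ]
base [0.5875697  0.01072706 0.012     ]
```

Call:
arm_command(deltas=[0, 0, 0.09, 0.03, 0.03, 0.01, 91, 0, 0, 0.18, 0.07, 0.07, 0.02, 91, 0, 0, 0.27, 0.11, 0.11, 0.02, 91, 0, 0, 0.36, 0.15, 0.15, 0.03, 91, 0, 0, 0.45, 0.19, 0.19, 0.03, 91, 0, 0, 0.54, 0.22, 0.23, 0.03, 91, 0, 0, 0.63, 0.25, 0.27, 0.03, 91, 0, 0, 0.72, 0.28, 0.31, 0.03, 91, 0, 0, 0.75, 0.3, 0.35, 0.03, 91, 0, 0, 0.75, 0.3, 0.4, 0.03, 91, 0, 0, 0.75, 0.3, 0.45, 0.03, 91])

```text
clock: 1.2
position: [0.4621, -0.1709, 0.2471]
ee_rot: [-2.36, -2.073, -0.001]
force: [0.9, 0.1, 0.5]
width: 0.99
gripper_force: 0.0
```

Call:
arm_command(deltas=[0, 0, 0, 0.005, 0.045, 0.01, 91, 0, 0, 0, 0.01, 0.09, 0.02, 91, 0, 0, 0.02, 0.015, 0.135, 0.03, 91, 0, 0, 0.02, 0.02, 0.18, 0.03, 91, 0, 0, 0.02, 0.025, 0.225, 0.03, 91, 0, 0, 0.02, 0.03, 0.27, 0.03, 91, 0, 0, 0.02, 0.03, 0.315, 0.03, 91, 0, 0, 0.02, 0.03, 0.36, 0.03, 91, 0, 0, 0.02, 0.03, 0.405, 0.03, 91, 0, 0, 0.02, 0.03, 0.44, 0.03, 91, 0, 0, 0.02, 0.03, 0.465, 0.03, 91, 0, 0, 0.02, 0.03, 0.468, 0.03, 91, 0, 0, 0.02, 0.03, 0.468, 0.03, 91])

```text
clock: 2.5
position: [0.4911, 0.2953, 0.2769]
ee_rot: [-2.326, -2.111, 0.002]
force: [0.6, -1.0, -0.6]
width: 0.993
gripper_force: 0.0
```

```bash
python3 - <<'E'
from h import *
s=sensors.observe();print(s["position"],s["joints"].round(2))
c=optics.calibration("wrist");print(c)
cv2.imwrite("pics/w1.png",optics.get_image("wrist"))
E
```

```text
[0.49107754 0.29528022 0.27691568] [-0.16  0.39 -0.66  1.57  0.25  1.27 -0.96]
{'camera_matrix': array([[287.32339598,   0.        , 318.86230105],
       [  0.        , 287.32339598, 197.50138204],
       [  0.        ,   0.        ,   1.        ]]), 'rvec': array([-2.87437624,  0.13757523,  0.01961164]), 'tvec': array([-0.4612253 ,  0.28090415,  0.53784059])}
```

View pics/w1.png

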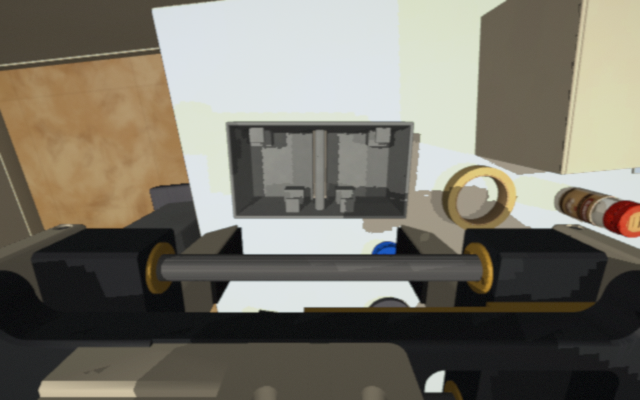

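The wrist view shows the rim corners at (228,122), (413,122), (409,218) and (232,218), with the bar from (320,131) to (320,209). The tray lies well aligned with the gripper.

```bash
python3 - <<'E'
from h import *
c=optics.calibration("wrist")
q=[(228,122),(413.5,122),(408.5,218),(232,218)]
P=np.array([unproj(c,u,.088) for u in q]);print(P.round(4),P.mean(0))
a=(P[1]+P[2]-P[0]-P[3])/2;b=(P[0]+P[1]-P[2]-P[3])/2
print(np.linalg.norm(a),np.linalg.norm(b),np.degrees(np.arctan2(a[1],a[0])),np.degrees(np.arctan2(-b[0],b[1])))
B=[unproj(c,u,.081) for u in((320,131),(320,208))];print(B,np.mean(B,0))
r=cv2.Rodrigues(sensors.observe()["ee_rot"])[0];print(np.degrees(np.arctan2(r[1,1],r[0,1])),sensors.observe()["position"])
I=cv2.imread("pics/w1.png");cv2.imwrite("pics/w1c.png",cv2.resize(I[110:230,215:425],None,fx=3.8,fy=3.8,interpolation=cv2.INTER_CUBIC))
E
```

```text
[[0.3901 0.3724 0.088 ]
 [0.6122 0.3507 0.088 ]
 [0.6043 0.2289 0.088 ]
 [0.3734 0.2514 0.088 ]] [0.49501286 0.30084537 0.088     ]
0.22759514150271432 0.12204225116964469 -5.578619748296704 -5.794399089001611
[array([0.499274  , 0.35087009, 0.081     ]), array([0.48968147, 0.25168967, 0.081     ])] [0.49447773 0.30127988 0.081     ]
-5.658908522825138 [0.49150553 0.29413091 0.27699756]
```

View pics/w1c.png

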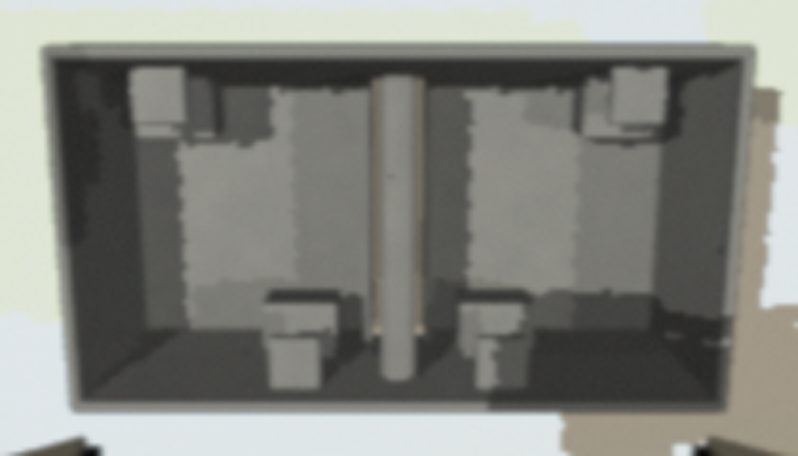

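The crop confirms the tray's orientation and that the bar is free on both sides. I'm descending onto the bar.

Call:
arm_command(deltas=[0, 0, 0, 0.001, 0.002, -0.04, 50, 0, 0, 0, 0.003, 0.005, -0.08, 50, 0, 0, 0, 0.003, 0.005, -0.12, 50, 0, 0, 0, 0.003, 0.005, -0.15, 50, 0, 0, 0, 0.003, 0.005, -0.175, 50, 0, 0, 0, 0.003, 0.005, -0.19, 50, 0, 0, 0, 0.003, 0.005, -0.202, 50, 0, 0, 0, 0.003, 0.005, -0.202, 50, 0, 0, 0, 0.003, 0.005, -0.202, 4, 0, 0, 0, 0.003, 0.005, -0.202, 4, 0, 0, 0, 0.003, 0.005, -0.202, 4, 0, 0, 0, 0.003, 0.005, -0.202, 4, 0, 0, 0, 0.003, 0.005, -0.202, 4, 0, 0, 0, 0.003, 0.005, -0.202, 4], force=25)

```text
clock: 3.95
position: [0.4945, 0.3, 0.0756]
ee_rot: [2.328, 2.109, 0.0]
force: [-0.2, -0.3, 0.2]
width: 0.078
gripper_force: 0.0
```

```bash
python3 - <<'E'
from h import *
s=sensors.observe();print(s["position"],s["width"],s["gripper_force"])
I=optics.get_image("wrist")
s=sensors.observe();print(s["position"],s["width"],s["gripper_force"])
cv2.imwrite("pics/w2.png",I)
E
```

```text
[0.49448352 0.29999942 0.07557453] 0.07826456743096313 0.0
[0.49446817 0.29995749 0.07551278] 0.05906525387090304 0.0
```

View pics/w2.png

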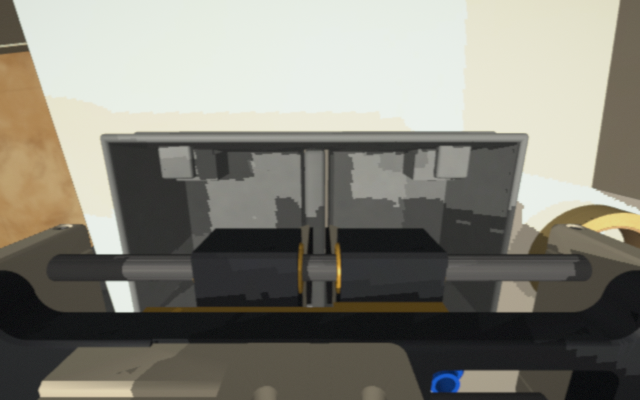

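The fingers straddle the bar, seen at (300..340, 265), and are still closing. I'm letting them finish.

Call:
arm_command(deltas=[0, 0, 0, 0, 0, 0, 2, 0, 0, 0, 0, 0, 0, 2, 0, 0, 0, 0, 0, 0, 2, 0, 0, 0, 0, 0, 0, 2], force=25)

```text
clock: 4.4
position: [0.4944, 0.2999, 0.0754]
ee_rot: [-2.328, -2.109, 0.0]
force: [1.1, 1.0, -0.2]
width: 0.02
gripper_force: 0.0
```

```bash
python3 - <<'E'
from h import *
I=optics.get_image("scene"); c=optics.calibration("scene")
s=sensors.observe();p=s["position"];print(s["width"],s["gripper_force"])
print(proj(c,[p,p-[0,0,.019]]))
a=cv2.resize(I[170:330,160:320],None,fx=3.7,fy=3.7,interpolation=cv2.INTER_CUBIC)
cv2.imwrite("pics/s2.png",a)
E
```

```text
0.02463842647338937 0.0
[[230.28465371 251.21799966]
 [231.17086126 258.7446249 ]]
```

View pics/s2.png

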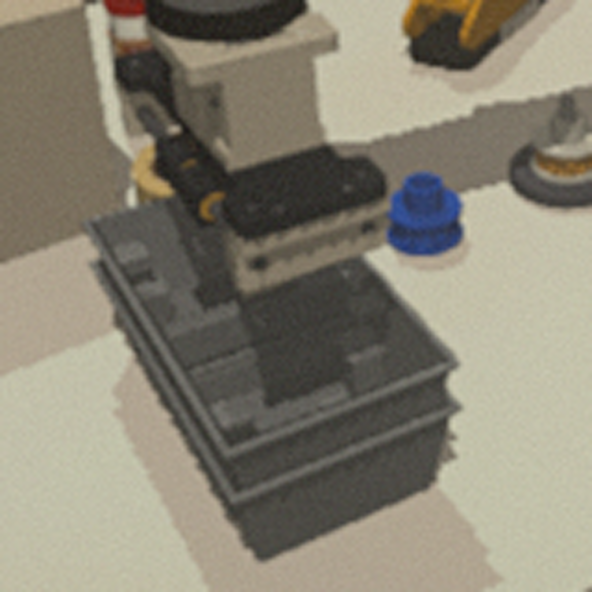

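Call:
arm_command(deltas=[0, 0, 0, 0, 0, 0.004, 2, 0, 0, 0, 0, 0, 0.008, 2, 0, 0, 0, 0, 0, 0.01, 2, 0, 0, 0, 0, 0, 0.01, 2], force=25)

```text
clock: 4.85
position: [0.4947, 0.3002, 0.086]
ee_rot: [2.328, 2.109, 0.001]
force: [0.8, 0.7, 1.2]
width: 0.023
gripper_force: 0.0
```

```bash
python3 - <<'E'
from h import *
c=dict(optics.calibration("wrist"));s=sensors.observe();p=s["position"];print(p,s["width"])
K,R,t=cam(c);o=-R.T@t;print("cam",o)
o2=o-[0,0,p[2]-.0755];c2=dict(c);c2["tvec"]=-R@o2
for z in(.06,.07,.08,.088,.095):
    A,B,=unproj(c2,(104,136),z),unproj(c2,(526,136),z); print(z,A,B,np.linalg.norm(A-B))
a=np.radians(-5.6);Rz=np.array([[np.cos(a),-np.sin(a),0],[np.sin(a),np.cos(a),0],[0,0,1]])
for z0 in(.028,):
  L=np.array([[-.112,.06,.06],[.112,.06,.06],[0,.045,.053],[-.006,.0,.053],[.006,0,.053],[0,-.0,.053]])@Rz.T+[.4945,.3,z0]
  print(proj(c2,L).round(0))
P=np.array([.4945,.3,.0755]);y=R.T@[1,0,0]
print("tcp,tip",proj(c2,[P,P-[0,0,.019]]).round(0))
E
```

```text
[0.49472253 0.30016052 0.08599925] 0.02269705576058893
cam [0.50237574 0.37028745 0.25456645]
0.06 [0.3675014  0.37379184 0.06      ] [0.63096022 0.34805625 0.06      ] 0.2647128096249594
0.07 [0.37482885 0.37360146 0.07      ] [0.62397449 0.34926403 0.07      ] 0.2503314962434745
0.08 [0.3821563  0.37341107 0.08      ] [0.61698875 0.3504718  0.08      ] 0.23595018286198982
0.088 [0.38801826 0.37325876 0.088     ] [0.61140016 0.35143802 0.088     ] 0.22444513215680179
0.095 [0.39314748 0.37312549 0.095     ] [0.60651015 0.35228347 0.095     ] 0.2143782127897624
[[107. 141.]
 [526. 141.]
 [317. 167.]
 [307. 240.]
 [327. 240.]
 [317. 240.]]
tcp,tip [[317. 236.]
 [317. 226.]]
```

```bash
python3 - <<'E'
from h import *
I=optics.get_image("wrist");A=cv2.imread("pics/w2.png");cv2.imwrite("pics/w3.png",I)
for n,r in(("rim",(slice(120,160),slice(95,540))),("table",(slice(0,100),slice(0,640))),("fing",(slice(228,300),slice(190,450)))):
    a,b=[cv2.cvtColor(x,cv2.COLOR_BGR2GRAY)[r] for x in(A,I)]
    print(n,cv2.absdiff(a,b).mean(),cv2.phaseCorrelate(a.astype(np.float32),b.astype(np.float32)))
for X in(A,I):
    g=cv2.cvtColor(X,cv2.COLOR_BGR2GRAY)
    print([int(v) for v in g[180,290:350:2]]);print([int(v) for v in g[260,290:350:2]]);print([int(v) for v in g[100:150:2,318]])
print(sensors.observe()["width"])
E
```

```text
rim 13.961011235955056 ((0.10979095114075221, -0.17881504024673234), 0.22842409006754558)
table 5.133328125 ((11.66227534474433, -0.19329442223547488), 0.44203084117174146)
fing 9.976121794871794 ((0.0925843939623121, 0.4789157025086155), 0.09678849094689138)
[133, 134, 135, 134, 134, 107, 57, 75, 123, 133, 134, 133, 131, 130, 128, 126, 108, 88, 125, 80, 65, 76, 90, 94, 94, 94, 93, 93, 92, 94]
[53, 51, 50, 47, 78, 94, 65, 49, 53, 61, 82, 84, 83, 82, 83, 82, 79, 78, 78, 78, 76, 75, 77, 102, 142, 102, 47, 53, 51, 53]
[238, 238, 238, 238, 238, 238, 233, 232, 232, 232, 232, 232, 232, 232, 232, 223, 128, 122, 147, 151, 132, 74, 51, 50, 53]
[135, 134, 136, 136, 134, 127, 67, 64, 116, 132, 135, 132, 129, 130, 128, 123, 99, 102, 126, 66, 76, 85, 94, 94, 95, 93, 93, 93, 93, 98]
[52, 53, 53, 51, 52, 51, 53, 51, 52, 91, 82, 50, 48, 46, 47, 47, 55, 76, 82, 128, 127, 59, 51, 51, 51, 52, 53, 51, 50, 52]
[238, 238, 238, 238, 239, 238, 237, 232, 232, 232, 232, 232, 232, 232, 232, 221, 123, 129, 151, 145, 112, 52, 50, 48, 67]
0.021993290369661012
```

Call:
arm_command(deltas=[0, 0, 0, 0, 0, 0.01, 2, 0, 0, 0, 0, 0, 0.02, 2, 0, 0, 0, 0, 0, 0.03, 2, 0, 0, 0, 0, 0, 0.04, 2, 0, 0, 0, 0, 0, 0.05, 2, 0, 0, 0, 0, 0, 0.06, 2, 0, 0, 0, 0, 0, 0.06, 2, 0, 0, 0, 0, 0, 0.06, 2], force=25)

```text
clock: 5.7
position: [0.4945, 0.2999, 0.1456]
ee_rot: [2.328, 2.109, 0.001]
force: [0.2, 0.6, 0.6]
width: 0.025
gripper_force: 0.0
```

```bash
python3 - <<'E'
from h import *
W=optics.get_image("wrist");S=optics.get_image("scene");A=cv2.imread("pics/w2.png")
s=sensors.observe();print({k:s[k] for k in("position","force","width","gripper_force")})
m=np.hstack([cv2.resize(W,None,fx=.6,fy=.6,interpolation=cv2.INTER_AREA)[:240],cv2.resize(S[150:310,170:430],(390,240))])
cv2.imwrite("pics/m4.png",m)
E
```

```text
{'position': array([0.49423309, 0.29963671, 0.1449523 ]), 'force': array([-0.18540906, -0.22955122,  0.21331186]), 'width': 0.020544453255886823, 'gripper_force': 0.0}
```

View pics/m4.png

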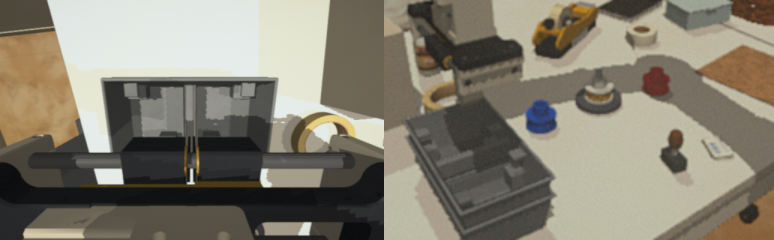

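The mosaic shows the tray still nested, with the closed fingers above it, so nothing was gripped. I'll probe down with closed fingers to find the bar's top.

Call:
arm_command(deltas=[0, 0, 0, 0, 0, -0.02, 2, 0, 0, 0, 0, 0, -0.04, 2, 0, 0, 0, 0, 0, -0.05, 2, 0, 0, 0, 0, 0, -0.06, 2, 0, 0, 0, 0, 0, -0.065, 2, 0, 0, 0, 0, 0, -0.07, 2, 0, 0, 0, 0, 0, -0.07, 2])

```text
clock: 6.5
position: [0.4944, 0.2999, 0.0752]
ee_rot: [-2.328, -2.109, 0.0]
force: [-0.2, -0.2, 0.6]
width: 0.02
gripper_force: 0.0
```

```bash
python3 - <<'E'
from h import *
I=optics.get_image("wrist"); W=cv2.imread("pics/w1.png")
s=sensors.observe();print({k:s[k] for k in("position","force","width","joints")})
c=optics.calibration("wrist");K,R,t=cam(c)
X=np.linalg.inv(K)@[317,267,1]*.086; print("ring",R.T@(X-t))
S=optics.get_image("top")
m=np.hstack([cv2.resize(I[120:320,200:440],(480,400)),cv2.resize(S[165:275,180:268],(320,400))])
cv2.imwrite("pics/m5.png",m)
E
```

```text
{'position': array([0.49453242, 0.30005746, 0.07557287]), 'force': array([-0.35809274,  0.9662211 , -0.10480444]), 'width': 0.02112034123335836, 'joints': array([-0.23261084,  0.58721658, -0.58186322,  1.80758961,  0.41009229,
        0.86931066, -1.10557083])}
ring [0.49760846 0.32800571 0.16649952]
```

View pics/m5.png

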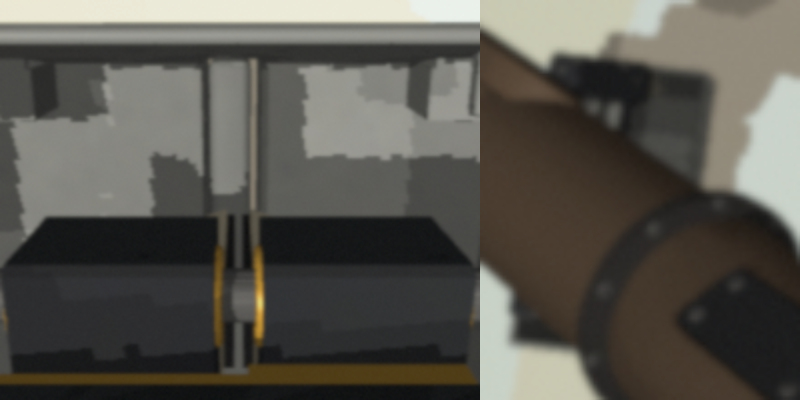

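The fingers sit over the bar, about 2 mm to the +x side, with no contact. I'm probing deeper in small steps.

Call:
arm_command(deltas=[0, 0, 0, 0, 0, -0.002, 2, 0, 0, 0, 0, 0, -0.004, 2, 0, 0, 0, 0, 0, -0.006, 2, 0, 0, 0, 0, 0, -0.006, 2])

```text
clock: 7.0
position: [0.4949, 0.3003, 0.0723]
ee_rot: [2.327, 2.108, 0.003]
force: [-6.3, -6.5, 29.6]
width: 0.021
gripper_force: 14.8
```

Contact came at TCP z of about 73 mm, so the real fingertips reach about 27 mm less deep than the nominal 19 mm. I'm backing off, opening, and gripping deeper.

Call:
arm_command(deltas=[0, 0, 0, 0, 0, 0.01, 40, 0, 0, 0, -0.001, 0, 0.015, 40, 0, 0, 0, -0.002, 0, 0.015, 40, 0, 0, 0, -0.002, 0, 0.015, 40, 0, 0, 0, -0.002, 0, 0.015, 40, 0, 0, 0, -0.002, 0, 0.015, 40, 0, 0, 0, -0.002, 0, 0.015, 40])

```text
clock: 7.7
position: [0.4924, 0.2999, 0.0841]
ee_rot: [-2.328, -2.109, 0.001]
force: [1.0, 0.8, 0.2]
width: 0.433
gripper_force: 0.0
```

```bash
python3 - <<'E'
from h import *
s=sensors.observe();print({k:s[k] for k in("position","force","width","gripper_force","joint_efforts")})
E
```

```text
{'position': array([0.49235972, 0.2998855 , 0.08414396]), 'force': array([1.03850442, 0.75612076, 0.1767231 ]), 'width': 0.43331163095740244, 'gripper_force': 0.0, 'joint_efforts': array([ 3.70483176e-03, -6.55729151e+01, -9.55221176e+00, -2.47630352e+01,
       -4.06051311e-02, -5.24664391e-02, -1.05111227e-03])}
```

Call:
arm_command(deltas=[0, 0, 0, 0, 0, -0.005, 40, 0, 0, 0, 0, 0, -0.01, 40, 0, 0, 0, 0, 0, -0.014, 40, 0, 0, 0, 0, 0, -0.018, 40, 0, 0, 0, 0, 0, -0.022, 40, 0, 0, 0, 0, 0, -0.022, 40])

```text
clock: 8.3
position: [0.4921, 0.2997, 0.0618]
ee_rot: [-2.328, -2.109, 0.002]
force: [-0.0, 0.6, 1.1]
width: 0.433
gripper_force: 0.0
```

Call:
arm_command(deltas=[0, 0, 0, 0, 0, -0.004, 40, 0, 0, 0, 0, 0, -0.007, 40, 0, 0, 0, 0, 0, -0.007, 4, 0, 0, 0, 0, 0, -0.007, 4, 0, 0, 0, 0, 0, -0.007, 4, 0, 0, 0, 0, 0, -0.007, 4, 0, 0, 0, 0, 0, -0.007, 4, 0, 0, 0, 0, 0, -0.007, 4, 0, 0, 0, 0, 0, -0.007, 4, 0, 0, 0, 0, 0, -0.007, 4], force=20)

```text
clock: 9.3
position: [0.4925, 0.3, 0.0556]
ee_rot: [2.328, 2.109, 0.0]
force: [-0.2, -0.9, 2.5]
width: 0.13
gripper_force: 20.0
```

Call:
arm_command(deltas=[0, 0, 0, 0, 0, 0.005, 4, 0, 0, 0, 0, 0, 0.012, 4, 0, 0, 0, 0, 0, 0.02, 4, 0, 0, 0, 0, 0, 0.03, 4, 0, 0, 0, 0, 0, 0.045, 4, 0, 0, 0, 0, 0, 0.06, 4, 0, 0, 0, 0, 0, 0.075, 4, 0, 0, 0, 0, 0, 0.09, 4, 0, 0, 0, 0, 0, 0.1, 4, 0, 0, 0, 0, 0, 0.1, 4, 0, 0, 0, 0, 0, 0.1, 4])

```text
clock: 10.4
position: [0.4924, 0.2998, 0.1553]
ee_rot: [2.328, 2.109, -0.0]
force: [-0.1, 0.3, -1.8]
width: 0.128
gripper_force: 20.0
```

```bash
python3 - <<'E'
from h import *
for n in("wrist","scene","top"): cv2.imwrite(f"pics/L_{n}.png",optics.get_image(n))
s=sensors.observe();print({k:s[k] for k in("position","force","width","gripper_force","joints")})
m=np.hstack([cv2.resize(cv2.imread("pics/L_wrist.png"),(400,250)),cv2.resize(cv2.imread("pics/L_scene.png")[150:320,150:400],(400,272))[:250]])
cv2.imwrite("pics/m6.png",m)
E
```

```text
{'position': array([0.49206254, 0.29957585, 0.15463304]), 'force': array([-1.08050768, -0.31367622, -2.79292668]), 'width': 0.1293155392301609, 'gripper_force': 19.999479353427887, 'joints': array([-0.19645708,  0.49623258, -0.62832441,  1.73342295,  0.33388412,
        1.02237721, -1.04281839])}
```

View pics/m6.png

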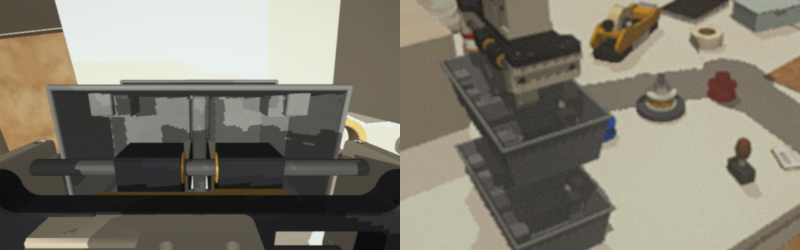

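The upper tray is lifted out alone. I'm carrying it to the mat with a -90° turn.

Call:
arm_command(deltas=[0, 0, 0, 0, -0.015, 0.01, 4, 0, 0, -0.04, 0, -0.045, 0.01, 4, 0, 0, -0.1, 0, -0.08, 0.01, 4, 0, 0, -0.16, 0, -0.115, 0.01, 4, 0, 0, -0.22, 0, -0.15, 0.01, 4, 0, 0, -0.29, 0, -0.185, 0.01, 4, 0, 0, -0.36, 0, -0.22, 0.01, 4, 0, 0, -0.43, 0, -0.255, 0.01, 4, 0, 0, -0.5, 0, -0.29, 0.01, 4, 0, 0, -0.57, 0, -0.325, 0.01, 4, 0, 0, -0.64, 0, -0.36, 0.01, 4, 0, 0, -0.71, -0.002, -0.395, 0.01, 4, 0, 0, -0.78, -0.004, -0.43, 0.01, 4, 0, 0, -0.84, -0.006, -0.465, 0.01, 4, 0, 0, -0.9, -0.008, -0.5, 0.01, 4, 0, 0, -0.95, -0.01, -0.535, 0.01, 4, 0, 0, -0.98, -0.012, -0.57, 0, 4, 0, 0, -1, -0.013, -0.595, 0, 4, 0, 0, -1, -0.013, -0.61, 0, 4, 0, 0, -1, -0.013, -0.616, 0, 4])

```text
clock: 12.55
position: [0.4795, -0.317, 0.1554]
ee_rot: [-3.138, 0.155, 0.0]
force: [0.6, 0.8, -2.0]
width: 0.128
gripper_force: 20.0
```

Call:
arm_command(deltas=[0, 0, 0, 0, 0, -0.02, 4, 0, 0, 0, 0, 0, -0.045, 4, 0, 0, 0, 0, 0, -0.07, 4, 0, 0, 0, 0, 0, -0.09, 4, 0, 0, 0, 0, 0, -0.105, 4, 0, 0, 0, 0, 0, -0.113, 4, 0, 0, 0, 0, 0, -0.118, 4, 0, 0, 0, 0, 0, -0.121, 4, 0, 0, 0, 0, 0, -0.123, 4, 0, 0, 0, 0, 0, -0.124, 4, 0, 0, 0, 0, 0, -0.125, 4, 0, 0, 0, 0, 0, -0.125, 4])

```text
clock: 13.75
position: [0.4795, -0.3161, 0.0306]
ee_rot: [3.138, -0.155, 0.0]
force: [-1.5, -0.2, -1.4]
width: 0.127
gripper_force: 20.0
```

Call:
arm_command(deltas=[0, 0, 0, 0, 0, -0.001, 4, 0, 0, 0, 0, 0, -0.001, 4])

```text
clock: 13.95
position: [0.4796, -0.3162, 0.0301]
ee_rot: [3.137, -0.155, 0.001]
force: [-2.0, 1.3, 3.8]
width: 0.128
gripper_force: 20.0
```

Call:
arm_command(deltas=[0, 0, 0, 0, 0, 0, 40, 0, 0, 0, 0, 0, 0, 40, 0, 0, 0, 0, 0, 0, 40, 0, 0, 0, 0, 0, 0, 40, 0, 0, 0, 0, 0, 0.01, 40, 0, 0, 0, 0, 0, 0.03, 40, 0, 0, 0, 0, 0, 0.06, 40, 0, 0, 0, 0, 0, 0.1, 40, 0, 0, 0, 0, 0, 0.14, 40, 0, 0, 0, 0, 0, 0.17, 40, 0, 0, 0, 0, 0, 0.2, 40, 0, 0, 0, 0, 0, 0.22, 40, 0, 0, 0, 0, 0, 0.22, 40])

```text
clock: 15.25
position: [0.4809, -0.3167, 0.2534]
ee_rot: [3.135, -0.155, 0.009]
force: [-0.2, -0.5, 0.5]
width: 0.435
gripper_force: 0.0
```

```bash
python3 - <<'E'
from h import *
s=sensors.observe();print({k:s[k] for k in("position","force","width","gripper_force","joints")})
c=optics.calibration("wrist");I=optics.get_image("wrist");cv2.imwrite("pics/mat_w.png",I);np.save("pics/mat_w.npy",c,allow_pickle=True)
# tray grey blob
hsv=cv2.cvtColor(I,cv2.COLOR_BGR2HSV)
print("cam",-cam(c)[1].T@cam(c)[2])
a=np.radians(-95.6);Rz=np.array([[np.cos(a),-np.sin(a),0],[np.sin(a),np.cos(a),0],[0,0,1]])
L=np.array([[-.112,.06,.06],[.112,.06,.06],[.112,-.06,.06],[-.112,-.06,.06],[0,.045,.053],[0,-.045,.053]])@Rz.T+[.4796,-.3162,.003]
print(proj(c,L).round(1))
g=cv2.cvtColor(I,cv2.COLOR_BGR2GRAY)
for r in(100,140,180,200): print(r,[int(v) for v in g[r,200:440:4]])
E
```

```text
{'position': array([ 0.48091129, -0.31671525,  0.25344669]), 'force': array([-0.18591542, -0.49650986,  0.53209348]), 'width': 0.43538550840066637, 'gripper_force': 0.0, 'joints': array([ 0.58891203,  0.33088435, -0.13350666,  1.64060004,  0.04739567,
        1.1671139 , -1.22510601])}
cam [ 0.55054825 -0.32257712  0.42237439]
[[226.7 131.1]
 [410.4 131.2]
 [403.  224. ]
 [234.1 224. ]
 [318.6 143.2]
 [318.6 211.6]]
100 [233, 233, 233, 233, 233, 233, 233, 233, 233, 233, 233, 233, 233, 233, 233, 233, 233, 233, 234, 234, 234, 233, 233, 233, 233, 233, 233, 233, 233, 234, 171, 161, 160, 159, 148, 121, 96, 90, 84, 83, 85, 89, 160, 161, 160, 161, 161, 160, 161, 160, 227, 184, 182, 233, 233, 233, 233, 233, 232, 233]
140 [233, 234, 233, 234, 233, 233, 230, 127, 52, 47, 47, 47, 78, 149, 149, 148, 89, 121, 52, 114, 135, 133, 97, 72, 71, 72, 73, 74, 84, 86, 86, 79, 73, 75, 75, 72, 72, 72, 72, 73, 74, 56, 71, 72, 88, 89, 97, 89, 69, 68, 68, 66, 128, 231, 234, 233, 233, 234, 233, 233]
180 [233, 233, 233, 234, 234, 234, 234, 228, 98, 53, 53, 55, 51, 98, 159, 158, 159, 156, 143, 89, 91, 90, 88, 88, 89, 90, 90, 82, 75, 87, 85, 83, 91, 90, 90, 90, 90, 89, 90, 89, 136, 145, 147, 147, 147, 147, 131, 67, 68, 67, 68, 101, 119, 233, 233, 233, 234, 233, 234, 233]
200 [233, 234, 234, 233, 234, 234, 234, 234, 143, 54, 54, 52, 54, 65, 92, 96, 89, 91, 84, 86, 85, 88, 90, 88, 88, 87, 79, 74, 74, 86, 86, 74, 86, 68, 88, 89, 88, 90, 89, 91, 88, 88, 92, 86, 109, 84, 65, 50, 66, 67, 66, 138, 97, 232, 234, 234, 234, 234, 234, 234]
```

Call:
arm_command(deltas=[0, 0, 0.09, 0.01, 0.03, 0, 60, 0, 0, 0.18, 0.02, 0.06, 0, 60, 0, 0, 0.27, 0.03, 0.09, 0, 60, 0, 0, 0.36, 0.04, 0.12, 0, 60, 0, 0, 0.45, 0.05, 0.15, 0, 60, 0, 0, 0.54, 0.06, 0.18, 0, 60, 0, 0, 0.63, 0.07, 0.21, 0, 60, 0, 0, 0.72, 0.08, 0.24, 0, 60, 0, 0, 0.81, 0.09, 0.27, 0, 60, 0, 0, 0.9, 0.1, 0.3, 0, 60, 0, 0, 1, 0.108, 0.328, 0, 60, 0, 0, 1, 0.108, 0.328, 0, 60, 0, 0, 1, 0.108, 0.328, 0, 60])

```text
clock: 16.6
position: [0.5869, 0.0123, 0.2484]
ee_rot: [-2.327, -2.109, 0.002]
force: [-0.8, -1.0, 0.2]
width: 0.654
gripper_force: 0.0
```

```bash
python3 - <<'E'
from h import *
s=sensors.observe();print({k:s[k] for k in("position","width","joints")})
c=optics.calibration("wrist");I=optics.get_image("wrist");cv2.imwrite("pics/reel_w.png",I)
p=np.array([.5875,.0107,0])
for z in(.012,.036,.054,.07): print(z,proj(c,p+[0,0,z]).round(1))
u=proj(c,p+[0,0,.054])[0].astype(int)
x0,y0=u[0]-60,u[1]-50
T=I[y0:y0+110,x0:x0+120]
g=cv2.cvtColor(T,cv2.COLOR_BGR2GRAY);h=cv2.cvtColor(T,cv2.COLOR_BGR2HSV)
print(x0,y0)
for r in range(0,110,5): print(r+y0,' '.join(f"{int(a)}" for a in g[r,::4]))
print('sat')
for r in range(0,110,5): print(r+y0,' '.join(f"{int(a)}" for a in h[r,::4,1]))
E
```

```text
{'position': array([0.586862  , 0.01233327, 0.24837909]), 'width': 0.6538889048259738, 'joints': array([ 0.28074532,  0.41083161, -0.55528035,  1.58762275,  0.22647665,
        1.20992729, -0.41612367])}
0.012 [[319.1 172.3]]
0.036 [[319.1 175.5]]
0.054 [[319.1 178.1]]
0.07 [[319.1 180.6]]
259 128
128 208 208 207 208 208 209 208 208 207 207 207 207 207 208 207 207 208 207 207 208 208 207 207 208 208 207 208 207 208 208
133 208 207 208 208 208 208 209 208 209 208 208 208 208 207 207 207 208 207 207 207 207 207 207 207 208 208 207 208 207 207
138 208 208 208 208 208 208 209 208 208 208 208 209 208 207 208 206 207 208 208 208 208 207 208 209 208 207 208 208 207 208
143 208 209 208 208 208 209 208 208 208 207 205 197 135 86 85 83 83 79 117 203 208 208 208 208 207 208 209 208 209 208
148 207 209 209 209 208 208 208 208 208 197 165 86 85 84 83 83 83 84 82 84 128 208 209 208 208 208 209 208 209 208
153 209 209 209 208 208 210 209 209 197 156 79 75 75 78 132 174 161 98 83 83 82 95 207 209 209 208 209 208 209 208
158 208 209 209 208 210 209 209 199 192 75 77 75 154 206 207 208 208 207 158 60 
[... 3178 characters left out ...]
 15 14 16 16 14 15 16 35 41 41 39 41
203 16 17 16 15 17 17 16 16 18 16 16 16 16 17 15 16 14 14 14 14 14 14 14 17 14 38 39 42 40 42
208 16 16 16 17 17 17 18 16 17 16 17 17 16 16 16 16 17 17 14 16 17 14 16 16 16 35 42 41 41 42
213 16 16 17 16 17 17 17 16 17 17 17 17 17 17 18 16 16 17 16 15 16 14 16 14 16 36 40 41 41 41
218 16 18 17 17 17 16 18 16 19 19 19 19 18 18 18 17 17 17 17 17 17 16 15 16 14 40 42 42 39 41
223 16 16 17 16 17 17 17 19 19 18 18 19 18 19 19 18 18 17 17 17 17 15 17 17 16 40 42 40 41 42
228 51 47 17 17 16 16 17 18 31 38 36 39 35 19 20 19 18 19 18 18 18 16 17 16 16 39 42 42 35 47
233 51 39 14 17 16 16 18 38 38 39 199 255 250 241 248 166 25 19 19 19 19 18 18 17 17 18 39 39 40 36
```

```bash
python3 - <<'E'
from h import *
c=optics.calibration("wrist");I=cv2.imread("pics/reel_w.png")
s=sensors.observe();print(s["position"])
h=cv2.cvtColor(I,cv2.COLOR_BGR2HSV).astype(int);g=cv2.cvtColor(I,cv2.COLOR_BGR2GRAY).astype(int)
dark=((g<100)).astype(np.uint8)
dark[:138]=0;dark[203:]=0;dark[:,:285]=0;dark[:,356:]=0
cs,_=cv2.findContours(dark,cv2.RETR_EXTERNAL,cv2.CHAIN_APPROX_NONE)
k=max(cs,key=len);e=cv2.fitEllipse(cv2.convexHull(k));print("base",e,unproj(c,e[0],.012))
f=np.zeros_like(dark);cv2.drawContours(f,[k],-1,1,-1)
b=((f==1)&(g>=115)).astype(np.uint8)
cs,_=cv2.findContours(b,cv2.RETR_EXTERNAL,cv2.CHAIN_APPROX_NONE)
k=max(cs,key=cv2.contourArea);e=cv2.fitEllipse(cv2.convexHull(k));print("flange",e,unproj(c,e[0],.036),cv2.boundingRect(k))
E
```

```text
[0.58688801 0.01113242 0.24850955]
base ((319.87158203125, 169.5312042236328), (56.81264877319336, 57.273223876953125), 100.05120086669922) [0.58904701 0.0132302  0.012     ]
flange ((319.4288330078125, 172.6875457763672), (39.32643127441406, 41.010414123535156), 2.866619110107422) [0.58839262 0.01307326 0.036     ] (300, 152, 40, 42)
```

Call:
arm_command(deltas=[0, 0, 0, 0.001, 0.001, -0.04, 50, 0, 0, 0, 0.001, 0.001, -0.08, 50, 0, 0, 0, 0.001, 0.001, -0.12, 50, 0, 0, 0, 0.001, 0.001, -0.15, 50, 0, 0, 0, 0.001, 0.001, -0.175, 50, 0, 0, 0, 0.001, 0.001, -0.195, 50, 0, 0, 0, 0.001, 0.001, -0.21, 50, 0, 0, 0, 0.001, 0.001, -0.216, 50, 0, 0, 0, 0.001, 0.001, -0.216, 50])

```text
clock: 17.55
position: [0.5881, 0.0123, 0.033]
ee_rot: [-2.329, -2.108, 0.002]
force: [-1.0, 0.3, -0.1]
width: 0.545
gripper_force: 0.0
```

Call:
arm_command(deltas=[0, 0, 0, 0, 0, -0.001, 15, 0, 0, 0, 0, 0, -0.001, 15, 0, 0, 0, 0, 0, -0.001, 15, 0, 0, 0, 0, 0, -0.001, 15, 0, 0, 0, 0, 0, -0.001, 15, 0, 0, 0, 0, 0, -0.001, 15, 0, 0, 0, 0, 0, -0.001, 15, 0, 0, 0, 0, 0, -0.001, 15], force=12)

```text
clock: 18.35
position: [0.5888, 0.013, 0.0331]
ee_rot: [2.328, 2.109, 0.001]
force: [-1.9, -0.9, 6.0]
width: 0.281
gripper_force: 12.0
```

Call:
arm_command(deltas=[0, 0, 0, 0, 0, 0, 36, 0, 0, 0, 0, 0, 0, 36, 0, 0, 0, 0, 0, 0.004, 36, 0, 0, 0, 0, 0, 0.005, 36, 0, 0, 0, 0, 0, 0.005, 15, 0, 0, 0, 0, 0, 0.005, 15, 0, 0, 0, 0, 0, 0.005, 15, 0, 0, 0, 0, 0, 0.005, 15, 0, 0, 0, 0, 0, 0.005, 15], force=15)

```text
clock: 19.25
position: [0.5885, 0.0129, 0.0375]
ee_rot: [2.328, 2.109, 0.0]
force: [0.3, -0.7, 1.8]
width: 0.277
gripper_force: 15.0
```

Call:
arm_command(deltas=[0, 0, 0, 0, 0, 0.015, 15, 0, 0, 0, 0, 0, 0.035, 15, 0, 0, 0, 0, 0, 0.06, 15, 0, 0, 0, 0, 0, 0.085, 15, 0, 0, 0, 0, 0, 0.11, 15, 0, 0, 0, 0, 0, 0.13, 15, 0, 0, 0, -0.005, 0.03, 0.14, 15, 0, 0, 0, -0.01, 0.065, 0.15, 15, 0, 0, 0, -0.015, 0.1, 0.15, 15, 0, 0, 0, -0.02, 0.135, 0.15, 15, 0, 0, 0, -0.025, 0.17, 0.15, 15, 0, 0, 0, -0.03, 0.205, 0.15, 15, 0, 0, 0, -0.035, 0.235, 0.15, 15, 0, 0, 0, -0.039, 0.26, 0.15, 15, 0, 0, 0, -0.039, 0.275, 0.15, 15, 0, 0, 0, -0.039, 0.281, 0.15, 15, 0, 0, 0, -0.039, 0.281, 0.15, 15])

```text
clock: 20.95
position: [0.5496, 0.2939, 0.1876]
ee_rot: [2.328, 2.11, -0.0]
force: [0.4, 0.3, -1.7]
width: 0.277
gripper_force: 15.0
```

```bash
cat > fit.py <<'E'
from h import *
from scipy.optimize import minimize
def fit(I,c,x0,zb,yaw0,dz=.06):
    "fit outer rim rectangle edges against wrist image gradient"
    g=cv2.GaussianBlur(cv2.cvtColor(I,cv2.COLOR_BGR2GRAY),(0,0),1.2).astype(np.float32)
    n=np.linspace(-.9,.9,60)
    e=[np.c_[n*.112,0*n+.06],np.c_[n*.112,0*n-.06],np.c_[0*n+.112,n*.06],np.c_[0*n-.112,n*.06]]
    def val(p,sc):
        a=p[2];R=np.array([[np.cos(a),-np.sin(a)],[np.sin(a),np.cos(a)]]);P=np.vstack([k*sc for k in e])@R.T+p[:2]
        q=proj(c,np.c_[P,np.full(len(P),zb+dz)]).astype(np.float32)
        ok=(q[:,0]>0)&(q[:,0]<639)&(q[:,1]>0)&(q[:,1]<235)
        return cv2.remap(g,q[:,0].copy(),q[:,1].copy(),cv2.INTER_LINEAR).ravel(),ok
    def cost(d):
        p=np.array([x0[0]+d[0]*.01,x0[1]+d[1]*.01,yaw0+d[2]*.05])
        A,o=val(p,1.018);B,_=val(p,.985); return -np.minimum(abs(A-B),90)[o].mean()
    G=[(cost([i,j,k]),i,j,k) for i in np.linspace(-1,1,11) for j in np.linspace(-1,1,11) for k in(-.6,0,.6)]
    b=min(G); r=minimize(cost,b[1:],method="Nelder-Mead",options=dict(initial_simplex=np.array(b[1:])+np.vstack([np.zeros(3),np.eye(3)*.3])))
    d=r.x; return x0[0]+d[0]*.01,x0[1]+d[1]*.01,np.degrees(yaw0+d[2]*.05),r.fun
E
python3 - <<'E'
from fit import *
s=sensors.observe();print({k:s[k] for k in("position","width","gripper_force","force")})
c=optics.calibration("wrist");I=optics.get_image("wrist");cv2.imwrite("pics/bay_w.png",I)
print(fit(I,c,(.4935,.2995),0,np.radians(-5.6)))
L=np.array([[-.112,.06,.06],[.112,.06,.06]]);print(proj(c,L+[.4935,.2995,0]))
cm=np.load("pics/mat_w.npy",allow_pickle=True).item();print("mat",fit(cv2.imread("pics/mat_w.png"),cm,(.4796,-.3162),.003,np.radians(-95.6)))
E
```

```text
{'position': array([0.54964032, 0.29392013, 0.18761063]), 'width': 0.27746937046094333, 'gripper_force': 14.999850589083508, 'force': array([ 0.35893899,  0.28785035, -1.72784594])}
(np.float64(0.4923404237196474), np.float64(0.3040765446044606), np.float64(-5.058163758132152), np.float64(-59.473384857177734))
[[146.74433829 141.97748467]
 [367.42514893 119.83383856]]
mat (np.float64(0.4803231270174204), np.float64(-0.3150456122447507), np.float64(-95.27559752942248), np.float64(-42.109317779541016))
```

Call:
arm_command(deltas=[0, 0, 0, -0.001, 0.001, -0.03, 15, 0, 0, 0, -0.001, 0.001, -0.06, 15, 0, 0, 0, -0.001, 0.001, -0.09, 15, 0, 0, 0, -0.001, 0.001, -0.11, 15, 0, 0, 0, -0.001, 0.001, -0.125, 15, 0, 0, 0, -0.001, 0.001, -0.137, 15, 0, 0, 0, -0.001, 0.001, -0.146, 15, 0, 0, 0, -0.001, 0.001, -0.152, 15, 0, 0, 0, -0.001, 0.001, -0.155, 15, 0, 0, 0, -0.001, 0.001, -0.157, 15, 0, 0, 0, -0.001, 0.001, -0.157, 15])

```text
clock: 22.1
position: [0.5486, 0.2951, 0.0307]
ee_rot: [2.328, 2.109, 0.001]
force: [0.2, -0.8, -1.6]
width: 0.277
gripper_force: 15.0
```

Call:
arm_command(deltas=[0, 0, 0, 0, 0, -0.001, 15, 0, 0, 0, 0, 0, -0.002, 15, 0, 0, 0, 0, 0, -0.002, 15])

```text
clock: 22.4
position: [0.5486, 0.295, 0.0286]
ee_rot: [2.328, 2.109, 0.001]
force: [-0.3, -0.3, -1.4]
width: 0.276
gripper_force: 15.0
```

Call:
arm_command(deltas=[0, 0, 0, 0, 0, -0.001, 15, 0, 0, 0, 0, 0, -0.001, 15])

```text
clock: 22.6
position: [0.5486, 0.295, 0.0284]
ee_rot: [2.328, 2.109, 0.001]
force: [-2.4, -1.4, 9.0]
width: 0.28
gripper_force: 15.0
```

Floor contact at the expected height. I'm releasing the reel, rising and looking.

Call:
arm_command(deltas=[0, 0, 0, 0, 0, 0, 42, 0, 0, 0, 0, 0, 0, 42, 0, 0, 0, 0, 0, 0, 42, 0, 0, 0, 0, 0, 0, 42, 0, 0, 0, 0, 0, 0.015, 42, 0, 0, 0, 0, 0, 0.035, 42, 0, 0, 0, -0.01, 0, 0.065, 42, 0, 0, 0, -0.025, 0.001, 0.1, 42, 0, 0, 0, -0.04, 0.002, 0.14, 42, 0, 0, 0, -0.055, 0.004, 0.18, 42, 0, 0, 0, -0.056, 0.005, 0.22, 42, 0, 0, 0, -0.056, 0.005, 0.25, 42, 0, 0, 0, -0.056, 0.005, 0.25, 42])

```text
clock: 23.9
position: [0.4935, 0.3019, 0.2834]
ee_rot: [2.326, 2.109, 0.013]
force: [0.4, 0.2, 0.2]
width: 0.457
gripper_force: 0.0
```

```bash
python3 - <<'E'
from fit import *
s=sensors.observe();print({k:s[k] for k in("position","width","gripper_force","force")})
c=optics.calibration("wrist");I=optics.get_image("wrist");cv2.imwrite("pics/low_w.png",I)
f=fit(I,c,(.4935,.2995),0,np.radians(-5.6));print(f)
h=cv2.cvtColor(I,cv2.COLOR_BGR2HSV).astype(int)
u=proj(c,[.5486,.295,.027])[0];print(u)
x0,y0=int(u[0])-36,int(u[1])-36
print(x0,y0)
for r in range(0,80,5): print(r+y0,' '.join(f"{a[2]}/{a[1]}" for a in h[r+y0,x0:x0+76:4]))
# same fit on first nested image
R=cv2.Rodrigues(s["ee_rot"])[0];print(np.degrees(np.arctan2(R[1,1],R[0,1])))
E
```

```text
{'position': array([0.49353749, 0.30194549, 0.28342783]), 'width': 0.45737829214792725, 'gripper_force': 0.0, 'force': array([0.43615179, 0.23810587, 0.20510577])}
(np.float64(0.49293755868180306), np.float64(0.3026235726817257), np.float64(-5.38195457566303), np.float64(-48.15252685546875))
[354.20213793 170.92363024]
318 134
134 65/8 54/14 47/5 48/16 48/11 49/16 48/11 49/16 48/11 47/16 47/11 48/16 50/5 136/11 138/11 134/13 59/13 45/11 54/9
139 139/11 141/22 88/9 99/13 124/10 136/11 135/13 126/12 117/11 127/12 117/11 115/13 123/15 144/12 145/12 144/12 54/9 70/15 82/12
144 139/13 178/23 89/14 89/11 125/12 144/12 143/12 143/12 125/10 126/10 112/11 129/12 134/11 144/11 141/11 142/11 51/5 81/13 82/12
149 138/9 147/21 90/14 88/9 106/12 142/13 142/11 143/11 147/14 143/12 141/13 125/12 122/13 119/13 109/14 101/10 61/4 82/12 81/16
154 139/15 140/24 90/11 86/9 92/11 129/10 128/10 190/30 213/28 227/21 223/25 165/25 127/12 128/12 127/12 127/12 81/13 82/9 83/12
159 140/15 127/32 88/12 72/11 110/14 132/15 217/28 234/17 233/16 234/19 234/17 234/17 232/20 95/13 126/16 125/12 81/16 82/12 83/12
164 
[... 557 characters left out ...]
54/18 230/20 233/18 233/20 233/19 232/18 139/24 117/13 124/12 113/14 81/13 81/13 80/13
189 139/13 142/23 73/10 71/11 88/14 88/14 85/12 86/12 96/16 137/17 146/14 99/13 72/18 73/14 105/10 103/12 75/7 46/17 46/11
194 139/11 125/33 71/14 72/14 127/14 140/13 141/13 143/14 109/14 97/13 135/11 103/12 70/11 69/7 67/11 62/12 47/16 46/6 46/11
199 138/13 146/24 53/10 66/12 124/10 141/11 140/13 139/13 60/13 52/10 70/11 53/10 51/5 51/10 52/10 51/5 47/11 46/6 45/11
204 139/11 60/9 66/12 75/7 74/14 142/13 143/12 138/13 57/9 75/10 54/9 54/9 54/9 56/14 56/9 57/13 54/14 49/10 45/6
209 74/10 72/11 72/7 76/13 73/10 133/13 131/14 131/14 75/10 57/18 55/9 55/9 55/9 55/9 55/14 54/9 54/9 53/5 48/5
-5.608913457493762
```

The reel is upright at about (355,170) and centred in the bay. I'm going back to the mat with the hand turned the other way.

```bash
python3 - <<'E'
from h import *
cv2.imwrite("pics/t_mat.png",optics.get_image("top"))
print(sensors.observe()["joints"].round(2))
E
```

```text
[-0.2   0.38 -0.62  1.57  0.23  1.27 -0.95]
```

Call:
arm_command(deltas=[0, 0, 0.05, 0, -0.035, 0, 42, 0, 0, 0.11, 0, -0.07, 0, 42, 0, 0, 0.17, 0, -0.105, 0, 42, 0, 0, 0.23, 0, -0.14, 0, 42, 0, 0, 0.29, 0, -0.175, 0, 42, 0, 0, 0.35, 0, -0.21, 0, 42, 0, 0, 0.41, 0, -0.245, 0, 42, 0, 0, 0.47, 0, -0.28, 0, 42, 0, 0, 0.53, 0, -0.315, 0, 42, 0, 0, 0.59, -0.002, -0.35, 0, 42, 0, 0, 0.65, -0.004, -0.385, 0, 42, 0, 0, 0.71, -0.006, -0.42, 0, 42, 0, 0, 0.77, -0.008, -0.455, 0, 42, 0, 0, 0.83, -0.01, -0.49, 0, 42, 0, 0, 0.89, -0.012, -0.525, 0, 42, 0, 0, 0.94, -0.013, -0.56, 0, 42, 0, 0, 0.98, -0.013, -0.59, 0, 42, 0, 0, 1, -0.013, -0.61, 0, 42, 0, 0, 1, -0.013, -0.618, 0, 42, 0, 0, 1, -0.013, -0.618, 0, 42])

```text
clock: 26.0
position: [0.4788, -0.3185, 0.2763]
ee_rot: [-0.158, -3.136, -0.002]
force: [0.5, 0.2, -0.4]
width: 0.459
gripper_force: 0.0
```

```bash
sed -i 's/dz=.06):/dz=.06,lim=235):/; s/<235)/<lim)/' fit.py && python3 - <<'E'
from fit import *
s=sensors.observe();print({k:s[k] for k in("position","ee_rot","width","joints")})
R=cv2.Rodrigues(s["ee_rot"])[0];print("tool y",np.degrees(np.arctan2(R[1,1],R[0,1])))
c=optics.calibration("wrist");I=optics.get_image("wrist");cv2.imwrite("pics/mat_w2.png",I)
print("mat wrist2",fit(I,c,(.4796,-.3162),.003,np.radians(-95.6)))
ct=optics.calibration("top");T=optics.get_image("top");cv2.imwrite("pics/t_low.png",T)
print("low top",fit(T,ct,(.4935,.2995),0,np.radians(-5.6),lim=399))
print("mat top",fit(cv2.imread("pics/t_mat.png"),ct,(.4796,-.3162),.003,np.radians(-95.6),lim=399))
E
```

```text
{'position': array([ 0.47878445, -0.31849513,  0.27634129]), 'ee_rot': array([-1.58482722e-01, -3.13602550e+00, -2.03140428e-03]), 'width': 0.458949438700008, 'joints': array([ 0.96946959,  0.39288438, -0.66677235,  1.56716304,  0.24964684,
        1.27053035,  1.73490406])}
tool y 84.21384710494999
mat wrist2 (np.float64(0.485375817808644), np.float64(-0.3167822368447873), np.float64(-95.71244013202529), np.float64(-41.23516845703125))
low top (np.float64(0.49290895529535467), np.float64(0.2999454379763791), np.float64(-5.2156257015411835), np.float64(-21.72881317138672))
mat top (np.float64(0.4857588266315011), np.float64(-0.3163377377486632), np.float64(-95.15736683460459), np.float64(-16.482023239135742))
```

Call:
arm_command(deltas=[0, 0, 0, 0.002, 0.001, -0.04, 42, 0, 0, 0, 0.004, 0.002, -0.08, 42, 0, 0, 0, 0.004, 0.002, -0.12, 42, 0, 0, 0, 0.004, 0.002, -0.15, 42, 0, 0, 0, 0.004, 0.002, -0.17, 42, 0, 0, 0, 0.004, 0.002, -0.18, 42, 0, 0, 0, 0.004, 0.002, -0.18, 42])

```text
clock: 26.8
position: [0.4832, -0.3146, 0.0967]
ee_rot: [-0.152, -3.136, -0.002]
force: [0.1, 0.6, -0.1]
width: 0.46
gripper_force: 0.0
```

Call:
arm_command(deltas=[0, 0, 0, 0, -0.002, -0.02, 42, 0, 0, 0, 0, -0.002, -0.04, 42, 0, 0, 0, 0, -0.002, -0.055, 42, 0, 0, 0, 0, -0.002, -0.065, 42, 0, 0, 0, 0, -0.002, -0.065, 42, 0, 0, 0, 0, -0.002, -0.065, 4, 0, 0, 0, 0, -0.002, -0.065, 4, 0, 0, 0, 0, -0.002, -0.065, 4, 0, 0, 0, 0, -0.002, -0.065, 4, 0, 0, 0, 0, -0.002, -0.065, 4, 0, 0, 0, 0, -0.002, -0.065, 4, 0, 0, 0, 0, -0.002, -0.065, 4, 0, 0, 0, 0, -0.002, -0.065, 4], force=20)

```text
clock: 28.1
position: [0.4838, -0.3179, 0.0329]
ee_rot: [0.154, 3.137, -0.0]
force: [-1.3, 1.3, 6.3]
width: 0.13
gripper_force: 20.0
```

Call:
arm_command(deltas=[0, 0, 0, 0, 0, 0.01, 4, 0, 0, 0, 0, 0, 0.03, 4, 0, 0, 0, 0, 0, 0.06, 4, 0, 0, 0, 0, 0, 0.09, 4, 0, 0, 0, 0, 0, 0.12, 4, 0, 0, 0, 0, 0, 0.14, 4, 0, 0, 0, 0, 0, 0.14, 4])

```text
clock: 28.8
position: [0.4849, -0.3187, 0.1756]
ee_rot: [0.155, 3.133, -0.004]
force: [1.3, -0.7, -2.1]
width: 0.128
gripper_force: 20.0
```

Call:
arm_command(deltas=[0, 0, -0.04, 0, 0.015, 0, 4, 0, 0, -0.1, 0, 0.045, 0, 4, 0, 0, -0.16, 0, 0.08, 0, 4, 0, 0, -0.22, 0, 0.115, 0, 4, 0, 0, -0.28, 0, 0.15, 0, 4, 0, 0, -0.34, 0, 0.185, 0, 4, 0, 0, -0.4, 0, 0.22, 0, 4, 0, 0, -0.46, 0, 0.255, 0, 4, 0, 0, -0.52, 0, 0.29, 0, 4, 0, 0, -0.58, 0, 0.325, 0, 4, 0, 0, -0.64, 0.002, 0.36, 0, 4, 0, 0, -0.7, 0.003, 0.395, 0, 4, 0, 0, -0.76, 0.004, 0.43, 0, 4, 0, 0, -0.82, 0.005, 0.465, 0, 4, 0, 0, -0.88, 0.006, 0.5, 0, 4, 0, 0, -0.93, 0.007, 0.535, 0, 4, 0, 0, -0.97, 0.008, 0.57, 0, 4, 0, 0, -0.99, 0.009, 0.6, 0, 4, 0, 0, -1, 0.009, 0.615, 0, 4, 0, 0, -1, 0.009, 0.621, 0, 4])

```text
clock: 30.8
position: [0.4912, 0.3046, 0.1712]
ee_rot: [-2.325, -2.112, 0.002]
force: [-0.6, -0.7, -2.8]
width: 0.125
gripper_force: 20.0
```

```bash
python3 - <<'E'
from fit import *
s=sensors.observe();print({k:s[k] for k in("position","ee_rot","force","width","gripper_force")})
R=cv2.Rodrigues(s["ee_rot"])[0];print("tool y",np.degrees(np.arctan2(R[1,1],R[0,1])),"z",R[:,2])
c=optics.calibration("wrist");I=optics.get_image("wrist");cv2.imwrite("pics/fin_w.png",I)
p=s["position"]
print("held",fit(I,c,p[:2],p[2]-.030,np.radians(-5.6)))
E
```

```text
{'position': array([0.49124147, 0.30462814, 0.17117648]), 'ee_rot': array([-2.32473968, -2.11157937,  0.00240338]), 'force': array([-0.58831373, -0.6582137 , -2.76965855]), 'width': 0.12469032102351416, 'gripper_force': 19.999540150165558}
tool y -5.501791323671728 z [-1.81969167e-03 -2.72994636e-04 -9.99998307e-01]
held (np.float64(0.49336929225983395), np.float64(0.30439186046677735), np.float64(-5.422959904147441), np.float64(-71.47355651855469))
```

Call:
arm_command(deltas=[0, 0, 0, 0, -0.001, -0.02, 4, 0, 0, 0, 0, -0.002, -0.04, 4, 0, 0, 0, 0, -0.002, -0.055, 4, 0, 0, 0, 0, -0.002, -0.065, 4, 0, 0, 0, 0, -0.002, -0.072, 4, 0, 0, 0, 0, -0.002, -0.077, 4, 0, 0, 0, 0, -0.002, -0.08, 4, 0, 0, 0, 0, -0.002, -0.082, 4, 0, 0, 0, 0, -0.002, -0.082, 4])

```text
clock: 31.75
position: [0.4925, 0.301, 0.0906]
ee_rot: [2.328, 2.109, 0.0]
force: [-0.1, 0.1, -2.8]
width: 0.13
gripper_force: 20.0
```

Call:
arm_command(deltas=[0, 0, 0, 0, 0.001, -0.002, 4, 0, 0, 0, 0, 0.001, -0.004, 4, 0, 0, 0, 0, 0.001, -0.005, 4, 0, 0, 0, 0, 0.001, -0.006, 4, 0, 0, 0, 0, 0.001, -0.006, 4])

```text
clock: 32.25
position: [0.4924, 0.3019, 0.0843]
ee_rot: [2.328, 2.109, -0.0]
force: [-0.5, -0.5, -2.3]
width: 0.132
gripper_force: 20.0
```

Call:
arm_command(deltas=[0, 0, 0, 0, 0, -0.001, 4, 0, 0, 0, 0, 0, -0.002, 4, 0, 0, 0, 0, 0, -0.002, 4])

```text
clock: 32.55
position: [0.4926, 0.302, 0.0839]
ee_rot: [2.328, 2.109, 0.001]
force: [-4.0, -3.6, 12.6]
width: 0.127
gripper_force: 20.0
```

Contact came exactly at seat height. I'm easing off, releasing and rising.

Call:
arm_command(deltas=[0, 0, 0, 0, 0, 0.001, 4, 0, 0, 0, 0, 0, 0.001, 40, 0, 0, 0, 0, 0, 0.001, 40, 0, 0, 0, 0, 0, 0.001, 40, 0, 0, 0, 0, 0, 0.001, 40, 0, 0, 0, 0, 0, 0.015, 40, 0, 0, 0, 0, 0, 0.04, 40, 0, 0, 0, 0, 0, 0.07, 40, 0, 0, 0, 0, 0, 0.1, 40, 0, 0, 0, 0, 0, 0.14, 40, 0, 0, 0, 0, 0, 0.17, 40, 0, 0, 0, 0, 0, 0.19, 40, 0, 0, 0, 0, 0, 0.19, 40])

```text
clock: 33.85
position: [0.4934, 0.3033, 0.2768]
ee_rot: [2.327, 2.109, 0.01]
force: [-0.7, -0.9, -0.4]
width: 0.436
gripper_force: 0.0
```

```bash
python3 - <<'E'
from fit import *
s=sensors.observe();print({k:s[k] for k in("position","force","width","gripper_force")})
c=optics.calibration("wrist");I=optics.get_image("wrist");cv2.imwrite("pics/end_w.png",I)
for z in(.028,.04,.048,.054,.06): print(z,np.round(fit(I,c,(.4925,.302),z,np.radians(-5.6)),4))
S=optics.get_image("scene");A=cv2.imread("pics/scene0.png");cv2.imwrite("pics/end_s.png",S)
for n,(x,y,w,h) in dict(stamp=(345,225,40,45),tape=(190,200,50,20),roll=(325,162,35,25)).items():
    print(n,cv2.absdiff(S[y:y+h,x:x+w],A[y:y+h,x:x+w]).mean())
E
```

```text
{'position': array([0.49343843, 0.3032867 , 0.27679979]), 'force': array([-0.65657567, -0.90244216, -0.38599109]), 'width': 0.4360479784792747, 'gripper_force': 0.0}
0.028 [  0.4852   0.3062  -5.564  -34.0288]
0.04 [  0.4891   0.3019  -5.8744 -37.0938]
0.048 [  0.4927   0.3022  -5.5061 -48.2331]
0.054 [  0.4932   0.3057  -5.4853 -50.2312]
0.06 [  0.4947   0.3058  -5.5678 -46.2584]
stamp 6.294814814814814
tape 32.791333333333334
roll 4.540952380952381
```

```bash
python3 -c "
from cell import arm
print(arm.sign_off())"
```

```text
the job is handed in; nothing more can be done
None
```

I finished the job and handed it in after about 34 s of robot time. The reel stands in tray_low's +x compartment, and the upper tray was turned end for end and released on the lugs at the expected 54 mm. I checked the final pose only by camera fits and contact forces, and the hand-in returned no verdict.

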